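# Slide the rocker cover onto the rails and press its cap home

### The arm

A 6-joint arm with a two-finger parallel gripper is mounted at the origin on the work surface. World frame = base frame: x ahead of the robot, y to its left, z up, the work surface at z = 0. Lengths are in m, angles in rad, forces in N, time in s.
With the tool pointing down it reaches from about 0.225 to 0.875 m from the base axis. Payload 3.4 kg.
Tool frame: the origin (TCP) lies where the fingers leave the gripper's body, on its centre line; the fingertips stand 73 mm ahead of it and the grasp point (between the pads) lies 54 mm ahead of it (manip.pinch_z is the distance from the TCP to the grasp point, in m); z points along the fingers, y is the line along which they close (so a half turn about z gives the same grasp; the last joint's range is limited). The gripper opens to 85 mm and grips with 20 to 120 N. Pads are 22 mm wide; open, the fingers measure 114 mm over their backs; the gripper's body (76 mm by 85 mm) begins 54 mm behind the grasp point. The pads swing forward as they close: fully open they stand 13 mm farther back than shut.
Start: joints at [-0.121, 0.276, 1.505, -0, 1.361, -0.121], TCP at [0.575, -0, 0.304] pointing down, gripper open.
Joint ranges: [-2.89, 2.89], [-0.75, 2.08], [0.22, 2.7], [-1.18, 4.32], [0.11, 2.71], [-2.7, 2.7]. Speed limits (rad/s): [2.57, 2.57, 3.14, 3.14, 3.14, 3.14].

### API

Orientations are given as a unit quaternion [w, x, y, z].
In Python, from rig import readout, imaging, manip gives the robot as it stands. The module is installed in compiled form; this text tells all that it offers.
- The arm moves only by the tool servo_tool, never from a script. Its argument "moves" is a list of rows, each an object with "dp": the shift along the tool's x, y, z in units of 0.2 m (1.0 is 0.2 m), a list of three; "delta_rot": the turn, a rotation vector about the tool's x, y, z in units of 0.1 rad (1.0 is 0.1 rad), a list of three; "fingers": the opening, from 0 (shut) to 1 (fully open). In form: [{"dp": [dx, dy, dz], "delta_rot": [wx, wy, wz], "fingers": fingers}, ...]. A call has 1 to 5 rows; each row shifts and turns the commanded pose from where the row before left it, along the tool's axes as they then stand; what a row does not reach is not made up. A row lasts 1/10 s, in which the tool goes at most 50 mm and 8.59 degrees, less where a joint would pass 70% of its speed; a pose out of reach is approached as far as the arm can. A call with a number of a shift or a turn outside -1 to 1 is refused whole. A call with a gripper value outside its range is refused whole. The fingers move at their own pace and stop on an object; "force" is the grip in N (left out, the last holds). Time passes only in rows, so rows that do not move let the fingers close. It gives the time, the measured TCP pose, the force, the opening and the grip force at its end, in the units of the state.
- readout.get_state(): the state, without advancing time (a new reading comes with each control period).
- imaging.get_image(name): name is "scene" or "side" or "wrist"; returns (picture, depth): 400x640x3 uint8, red, green, blue; 400x640 float32, m along the optical axis (not along the pixel's ray), 0 where there is no reading.
- imaging.calibration(name): a dict with "intrinsics" (3x3 intrinsics, pixels), "R" (3x3) and "t" (3): a world point X has camera coordinates R X + t; the wrist camera has in their place "hand_eye" (4x4, takes a point from camera to tool coordinates, whose origin is the TCP and whose axes are the flange's). Camera axes: x right, y down, z forward; pixel columns grow to the right and rows downward; lengths in m; the calibration is good to about 2 mm. The wrist camera is an equidistant fisheye: a pixel r from the principal point sees the ray r / f radians off the axis. A picture is of the moment at which its call begins: read the wrist's pose just before it. calibration takes no time and is no camera call.
- manip.sign_off(): hands the job in; it is judged then, once.
The state is a dict: "clock": time; "qpos": joint angles; "qd": joint speeds; "effort": joint torques, N m; "position": TCP position; "ee_rot": TCP orientation; "contact_force": force on the tool from outside, world axes, zero at the start; "moment": the same for the moment, N m; "width": finger opening in m; "gripper_force": force on a finger pad.
Only numpy, scipy, OpenCV 4.12 (cv2) and the standard library are available. Lean on these libraries where they do the work, as an engineer would, in place of code of your own. Each camera call takes 0.05 s, during which the arm holds its last target. There are 200 camera calls.

### The job

Slide the aluminium rocker cover off the plywood deck onto the stand's two narrow rails until it sits against the end stop, square and centred across the rails, never lifting or tipping it on the way. Only then press the black filler cap down until it is fully home, and leave the cover lying there. Leave everything else on the bench undisturbed.

Things in the scene. Friction and masses are not known exactly. Their poses are not given: they have to be found in the camera images.
- stand: Fixed stand. Origin on the bench below the line where deck meets rails; x runs along the rails to the stop, z up. Plywood deck: x -180 to 0 mm, 156 wide, top at z = 72. Two steel rails 10 mm wide, centred at y = -24 and +24, x 0 to 130, tops at z = 70, open between and outside. Stop: upright plate 90 wide, face at x = 130, 10 thick, top at z = 96; past it a low ledge (z = 14) to x = 220.
- seat (a point): Fixed point on the stand, midway between the rails at the height of their tops (stand x = 75 mm, z = 70 mm): where the origin of the cover must come. Same axes as the stand.
- cover: Loose aluminium rocker cover, about 0.55 kg, too wide to grasp. Origin at the centre of its flat underside, x along its length, z up. Flange 110 (x) by 96 (y) by 16 mm, bolt heads at the corners; on it a box 92 by 74 mm, top at z = 38; filler neck at x = -20, y = 0. It starts on the deck, somewhat turned and off-centre, its x roughly along the stand's x.
- cap (a joint): Push-on filler cap on the cover's neck, a black plastic disc 40 mm wide and 14 high: travel down in m, about 0 when it sits high with the steel neck showing under it, 0.010 when fully home. It resists with about 5 N, stays where it is left and does not come off.
- cap_top (a point): Centre of the top face of the cap, 20 mm behind the cover's origin (cover x = -20 mm) and 63.5 mm above its underside while the cap is up, 53.5 mm when fully home. z up.
- bin_a: Bystander: open red plastic bin of valves with springs, 200 mm (x) by 120 mm (y) by 75 mm high, valve stems up to 101 mm high; origin under its centre.
- bottle: Bystander: upright clear bottle, 64 mm diameter, 190 mm high; origin under its centre.
- driver: Bystander: screwdriver lying on the bench by the deck end of the stand.
- wrench: Bystander: steel wrench lying on the bench beyond the stand.
- spring: Bystander: valve spring standing on the stand's base ledge past the stop, 32 mm diameter, 41 mm high; origin under its centre.
- plug: Bystander: brass pipe plug with a square head standing on the same ledge, 26 mm diameter, 26 mm high; origin under its centre.
Mind the look-alikes: they are no part of the job. Leave any blue look-alike of the cover alone.

How it is judged:
On the way, in this order (a step that is already met when the one before it is completed fails the run):
1. the cover lies on both rails, against the stop, square and centred (x of cover in the frame of seat between -0.006 and 0.006 m and y of cover in the frame of seat between -0.008 and 0.008 m and z of cover in the frame of seat between -0.003 and 0.003 m and angle between the x axis of cover and the x axis of stand, either way round below 0.09 rad), for 0.2 s.
2. the cap is pressed fully home (value of joint cap above 0.008 m), for 0.1 s.
At the end, for the whole second after the job is handed in: The cover lies level and still on both rails, its origin within 6 mm of the seat along the rails (against the stop), within 8 mm across them and within 3 mm in height, square to the rails within 0.09 rad, and the cap is pressed down by more than 8 of its 10 mm (all of step 1 and angle between cover's own z axis and vertical below 0.05 rad and value of joint cap above 0.008 m and linear speed of cover below 0.01 m/s); the robot touches nothing.
It fails at once if the cover is lifted more than 20 mm off the deck (z of cover in the frame of stand above 0.092 m).
It fails at once if the cover is tipped by more than 0.3 rad (angle between cover's own z axis and vertical above 0.3 rad).
It fails at once if a bystander is moved by more than 30 mm (distance of any of bin_a, bottle, driver, wrench, spring, plug from where it was at the start of the episode above 0.03 m).
It also fails if it takes over 67 s, if anything falls off the work surface, if the arm or the gripper's body presses on something with over 40 N, if the wrist force passes 120 N, or if a joint passes its speed limit or range.

## Working session

There is one attempt and no reset: what is moved stays moved. The work goes in short steps, Python scripts to look and compute and a tool call to move; the robot and the scene stay as the last step left them, time stands still between calls to the robot, and variables do not carry over. Pictures are saved under pics/ and viewed, at most 10 in all, crops included, and the job is handed in when it is done.

Besides the shell and the picture viewer there is one more tool, called after "Emit:" as name(argument=value, ...) on one line, values as JSON. servo_tool: Moves the arm, as the interface text tells. Its arguments: {"type":"object","properties":{"moves":{"type":"array"},"force":{"type":"number"}},"required":["moves"]}

```bash
mkdir -p pics; cat > h.py <<'E'
import numpy as np, cv2
from rig import readout, imaging, manip
def grab(n):
    im,d=imaging.get_image(n); np.savez(f'/tmp/{n}.npz',im=im,d=d); return im,d
def world(n,d):
    c=imaging.calibration(n);K=np.array(c['intrinsics']);R=np.array(c['R']);t=np.array(c['t'])
    v,u=np.mgrid[:d.shape[0],:d.shape[1]]
    P=np.stack([(u-K[0,2])/K[0,0]*d,(v-K[1,2])/K[1,1]*d,d],-1)
    return (P-t)@R
E
python3 - <<'E'
from h import *
for n in('scene','side'):
    im,d=grab(n); cv2.imwrite(f'pics/{n}0.png',im[...,::-1]); c=imaging.calibration(n)
    print(n,np.round(-np.array(c['R']).T@c['t'],3),np.array(c['intrinsics'])[0,0])
s=readout.get_state();print(s)
E
```

```text
scene [ 1.305 -0.8    1.334] 518.9744215637132
side [0.182 0.642 0.814] 380.51391469285056
{'clock': 0.1, 'qpos': array([-1.21006298e-01,  2.76528645e-01,  1.50600988e+00, -8.58909923e-06,
        1.36071423e+00, -1.20969961e-01]), 'qd': array([-1.04176605e-03,  1.96628984e-04, -1.19801509e-03, -7.97722561e-04,
        1.20970117e-03,  5.64807672e-05]), 'effort': array([ 1.55745878e-03, -4.17697620e+01, -2.46405226e+01, -1.74112388e-04,
        5.80947395e-03,  2.85749664e-07]), 'position': array([5.74641968e-01, 3.20562739e-05, 3.03126560e-01]), 'ee_rot': array([-6.50893831e-04,  7.07118749e-01,  7.07094326e-01, -5.15111218e-04]), 'contact_force': array([ 0.61379147,  1.12475406, -0.96619182]), 'moment': array([0.00220755, 0.00680664, 0.03439313]), 'gripper_force': 0.0, 'width': 0.08499983631938976}
```

View pics/scene0.png

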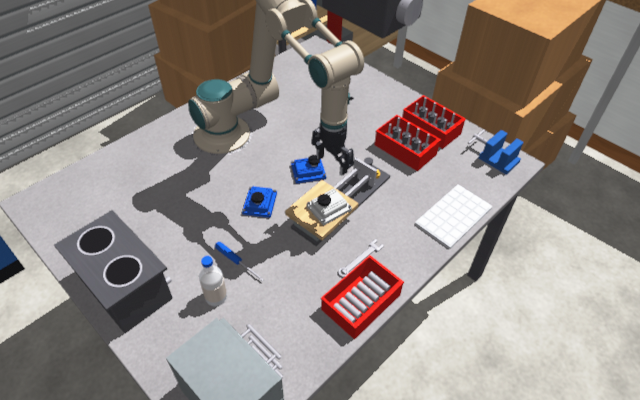

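View pics/side0.png

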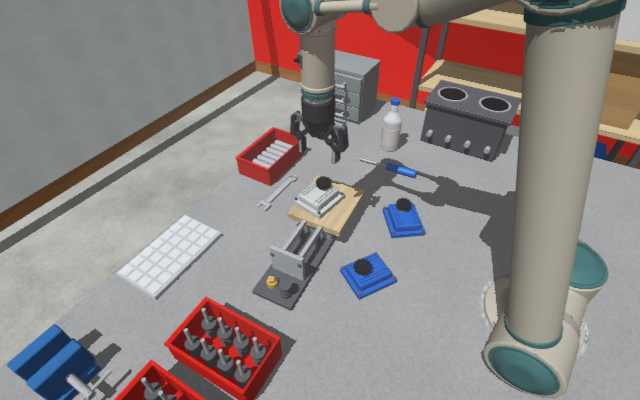

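Scene picture: the aluminium cover with its black cap is on the plywood deck at about (327,203). The look-alikes are the blue covers at (260,200) and (309,168). Rails and stop run towards (375,172), with the plug and spring past them. The description (aluminium, on plywood) picks (327,203).

```bash
python3 - <<'E'
from h import *
A=[]
for n in('scene','side'):
    f=np.load(f'/tmp/{n}.npz');im=f['im'];d=f['d'];P=world(n,d)
    hsv=cv2.cvtColor(im,cv2.COLOR_RGB2HSV)
    m=(d>0)
    cx,cy=(335,198) if n=='scene' else (305,225)
    v,u=np.mgrid[:400,:640]
    roi=m&(abs(u-cx)<60)&(abs(v-cy)<80)
    deck=roi&(hsv[...,0]>8)&(hsv[...,0]<28)&(hsv[...,1]>70)&(abs(P[...,2]-.072)<.006)
    q=P[deck];print(n,'deck',len(q),np.median(q,0),cv2.minAreaRect((q[:,:2]*1000).astype(np.float32)))
    blk=roi&(im.max(-1)<60)&(P[...,2]>.11)&(P[...,2]<.15)
    q=P[blk];print(' cap',len(q),np.median(q,0),np.percentile(q[:,2],[5,50,95]), cv2.minEnclosingCircle((q[:,:2]*1000).astype(np.float32)))
    x0,x1=(270,410) if n=='scene' else (240,380); y0,y1=(140,250) if n=='scene' else (160,310)
    cv2.imwrite(f'pics/{n}c.png',cv2.resize(im[y0:y1,x0:x1,::-1],None,fx=4,fy=4,interpolation=cv2.INTER_CUBIC)[:600,:800])
    # height map top
    g=roi&(P[...,2]>.005)&(P[...,2]<.16); A.append(np.c_[P[g],im[g]])
A=np.vstack(A);x0,y0=A[:,0].min(),A[:,1].min();print(x0,y0,A[:,:2].max(0))
np.save('/tmp/A.npy',A)
# 1mm/px top-down mosaic  (col = -y, row=-x)
H=np.zeros((420,420,3),np.uint8)
for p in A[np.argsort(A[:,2])]:
    r=int((0.75-p[0])*1000+.5);c=int((.15-p[1])*1000)
    if 0<=r<420 and 0<=c<420: cv2.circle(H,(c,r),1,[int(x) for x in p[5:2:-1]],-1)
cv2.imwrite('pics/top.png',H)
h=np.hstack([cv2.imread('pics/scenec.png')[:440,:560][::1],])
E
```

```text
scene deck 1092 [ 0.54946407 -0.07506059  0.07067655] ((567.06884765625, -30.58624267578125), (159.3393096923828, 186.9717559814453), 4.437286853790283)
 cap 112 [ 0.58646316 -0.04204956  0.13134718] [0.12443779 0.13134718 0.13600637] ((582.899169921875, -40.29124069213867), 20.832149505615234)
side deck 394 [ 0.52019112 -0.00792943  0.07163701] ((562.996337890625, -23.86395263671875), (154.26760864257812, 178.02598571777344), 4.251046180725098)
 cap 125 [ 0.57757212 -0.02800724  0.13252054] [0.12259817 0.13252054 0.13608382] ((578.8536987304688, -30.547300338745117), 18.445709228515625)
0.09978099628271396 -0.3220042278569215 [0.92313929 0.48657931]
```

View pics/scenec.png

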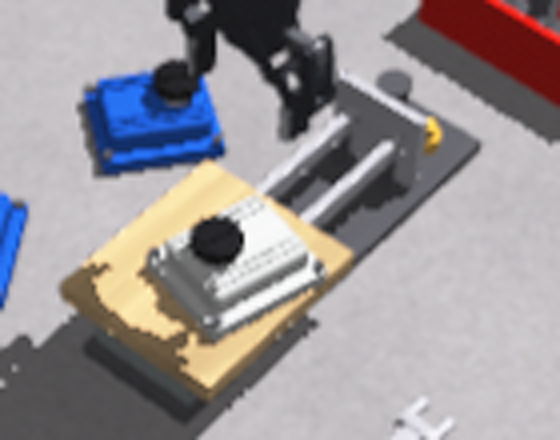

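View pics/top.png

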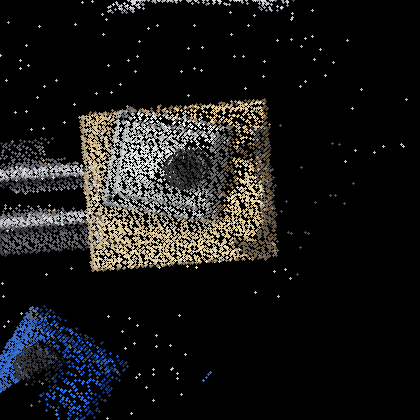

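The crop confirms the choice: the aluminium cover on the plywood (top view about col 170, row 160). Stand x runs along world +y. Next is a close wrist view for accuracy.

```bash
cat >> h.py <<'E'
from scipy.spatial.transform import Rotation as Ro
def wristworld():
    s=readout.get_state(); im,d=imaging.get_image('wrist'); c=imaging.calibration('wrist')
    K=np.array(c['intrinsics']);T=np.array(c['hand_eye'])
    v,u=np.mgrid[:400,:640]; a=(u-K[0,2])/K[0,0];b=(v-K[1,2])/K[1,1];r=np.hypot(a,b)+1e-9
    k=np.tan(np.minimum(r,1.4))/r
    P=np.stack([a*k*d,b*k*d,d],-1)@T[:3,:3].T+T[:3,3]
    w,x,y,z=s['ee_rot'];P=P@Ro.from_quat([x,y,z,w]).as_matrix().T+s['position']
    P[(d<=0)|(r>1.3)]=np.nan
    return im,d,P,s
E
python3 - <<'E'
from h import *
im,d,P,s=wristworld();cv2.imwrite('pics/w0.png',im[...,::-1]);np.savez('/tmp/w.npz',im=im,P=P)
c=imaging.calibration('wrist');print(np.round(c['hand_eye'],3),c['intrinsics'])
E
```

```text
[[ 0.    -0.959 -0.282  0.072]
 [ 1.     0.     0.     0.   ]
 [-0.    -0.282  0.959 -0.07 ]
 [ 0.     0.     0.     1.   ]] [[309.70691629   0.         316.6365537 ]
 [  0.         309.70691629 200.25666092]
 [  0.           0.           1.        ]]
```

View pics/w0.png

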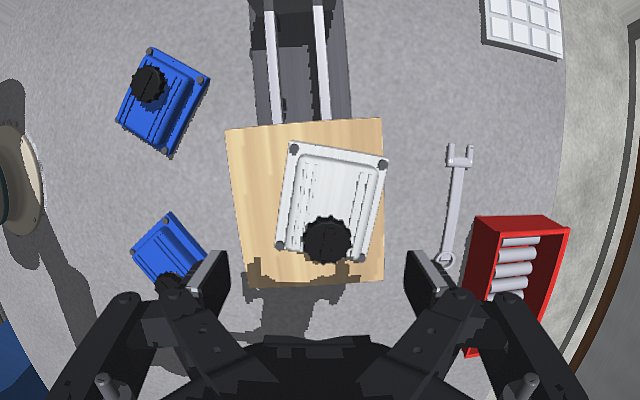

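Wrist view: the aluminium cover with its cap at (327,240), deck edges clear, rails at (270,60) and (322,60), blue look-alikes at left.

```bash
cat > fit.py <<'E'
from h import *
def fit(im,P,v0=295):
    hsv=cv2.cvtColor(im,cv2.COLOR_RGB2HSV);v,u=np.mgrid[:400,:640];Z=P[...,2]
    R=lambda m:cv2.minAreaRect((P[m][:,:2]*1000).astype(np.float32))
    def clean(m):
        n,l,st,_=cv2.connectedComponentsWithStats(m.astype(np.uint8));return l==1+np.argmax(st[1:,4])
    roi=(v<v0)&(u>200)&(u<410)
    deck=clean(roi&(hsv[...,1]>60)&(hsv[...,0]<30)&(abs(Z-.072)<.006))
    gr=roi&(hsv[...,1]<45)&(P[...,1]<.3)
    box=clean(gr&(abs(Z-.109)<.004)&(im.min(-1)>120)); cov=clean(gr&(Z>.079)&(Z<.115)&(im.min(-1)>90))
    cap=clean(roi&(im.max(-1)<70)&(Z>.12)&(Z<.14)) if (roi&(im.max(-1)<70)&(Z>.12)&(Z<.14)).any() else None
    for n,m in(('deck',deck),('box',box),('cover',cov)):
        print(n,m.sum(),[np.round(x,1) for x in R(m)],np.median(Z[m]).round(4))
    if cap is not None: q=P[cap];q=q[q[:,2]>.13];print('cap',cv2.minEnclosingCircle((q[:,:2]*1000).astype(np.float32)),np.median(q[:,2]))
    rail=roi&(abs(Z-.070)<.004)&(hsv[...,1]<50)&(P[...,1]>.07)&(im.min(-1)>110)
    q=P[rail]*1000
    for a in(q[:,0]<(545),q[:,0]>545):
        w=q[a]; 
        if len(w)>20: print('rail',len(w),w.mean(0).round(1),np.polyfit(w[:,1],w[:,0],1),w[:,1].min(),w[:,1].max())
    st=(v<150)&(abs(Z-.096)<.003)&(P[...,0]>.45)&(P[...,0]<.65)&(P[...,1]<.3)
    if st.sum()>10: print('stop',st.sum(),[np.round(x,1) for x in R(st)])
E
python3 - <<'E'
from fit import *
f=np.load('/tmp/w.npz');fit(f['im'],f['P'])
E
```

```text
deck 13168 [array([566.3, -27.6]), array([155.5, 180.2]), np.float64(4.2)] 0.0717
box 5272 [array([586.7, -16. ]), array([90.1, 74. ]), np.float64(80.2)] 0.1096
cover 8652 [array([587. , -16.3]), array([109.5,  96.3]), np.float64(80.3)] 0.1089
cap ((582.8789672851562, -36.33787155151367), 21.81962776184082) 0.1329821322987502
rail 1031 [531.4 121.6  69.6] [-7.66400633e-02  5.40682793e+02] 70.72488721624921 188.15310526070223
rail 1089 [579.2 123.9  69.6] [-7.30222673e-02  5.88223991e+02] 70.34526635508567 180.7187956403574
stop 13 [array([553.5,  39. ]), array([7.4, 4. ]), np.float64(25.4)]
```

Emit:
servo_tool(moves=[{"dp": [-0.081, 0.061, 0], "delta_rot": [0, 0, 0.86], "fingers": 1}, {"dp": [0, 0, 0.2], "delta_rot": [0, 0, 0.85], "fingers": 1}, {"dp": [0, 0, 0.2], "delta_rot": [0, 0, 0], "fingers": 1}, {"dp": [0, 0, 0], "delta_rot": [0, 0, 0], "fingers": 1}, {"dp": [0, 0, 0], "delta_rot": [0, 0, 0], "fingers": 1}], force=20)

```text
clock: 0.65
position: [0.5871, -0.0162, 0.2238]
ee_rot: [-0.001, 0.765, 0.644, -0.0]
contact_force: [0.8, 0.2, -0.2]
width: 0.0857
gripper_force: 0.0
```

```bash
python3 - <<'E'
from fit import *
im,d,P,s=wristworld();cv2.imwrite('pics/w1.png',im[...,::-1]);fit(im,P,330);R=Ro.from_quat(np.roll(s['ee_rot'],-1)).as_matrix();print(s['position'],R[:,0],R[:,2])
E
```

```text
deck 17675 [array([566.5, -27.9]), array([155.6, 180.2]), np.float64(4.3)] 0.0716
box 10310 [array([586.7, -15.8]), array([89.2, 73.3]), np.float64(80.6)] 0.1096
cover 16028 [array([587.1, -15.5]), array([107.4,  96.4]), np.float64(80.3)] 0.1091
cap ((582.6705322265625, -36.615562438964844), 21.90528106689453) 0.13291673769099338
rail 1325 [532.4 111.1  69.6] [-6.07582513e-02  5.39161360e+02] 70.07842504031105 159.72766853874717
rail 1328 [580.5 106.5  69.6] [-7.53442059e-02  5.88501381e+02] 70.02643543121603 146.22036934666698
stop 47 [array([594.8,  32.8]), array([ 4.7, 91.6]), np.float64(81.0)]
[ 0.58713545 -0.01618945  0.2238059 ] [ 1.70019146e-01  9.85440758e-01 -4.76774437e-05] [-1.44351575e-03  2.00669518e-04 -9.99998938e-01]
```

View pics/w1.png

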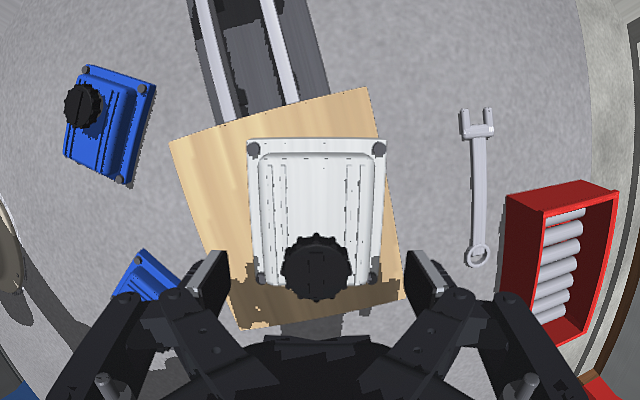

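The tool is now square with the cover, both pads just outside the box. Descending and gripping lightly.

Emit:
servo_tool(moves=[{"dp": [0, 0, 0.1], "delta_rot": [0, 0, 0], "fingers": 1}, {"dp": [0, 0, 0.1], "delta_rot": [0, 0, 0], "fingers": 1}, {"dp": [0, 0, 0.08], "delta_rot": [0, 0, 0], "fingers": 1}, {"dp": [0, 0, 0.02], "delta_rot": [0, 0, 0], "fingers": 1}, {"dp": [0, 0, 0], "delta_rot": [0, 0, 0], "fingers": 1}])

```text
clock: 1.2
position: [0.5881, -0.0162, 0.1653]
ee_rot: [0.001, 0.765, 0.644, 0.001]
contact_force: [-0.3, -0.3, 0.6]
width: 0.0854
gripper_force: 0.0
```

Emit:
servo_tool(moves=[{"dp": [0, 0, 0], "delta_rot": [0, 0, 0], "fingers": 0.8}, {"dp": [0, 0, 0], "delta_rot": [0, 0, 0], "fingers": 0.7}, {"dp": [0, 0, 0], "delta_rot": [0, 0, 0], "fingers": 0.7}, {"dp": [0, 0, 0], "delta_rot": [0, 0, 0], "fingers": 0.7}], force=20)

```text
clock: 1.6
position: [0.5876, -0.0162, 0.1659]
ee_rot: [0.001, 0.765, 0.644, 0.001]
contact_force: [-2.0, 0.6, 6.0]
width: 0.0734
gripper_force: 24.5
```

Emit:
servo_tool(moves=[{"dp": [0, 0, 0], "delta_rot": [0, 0, -0.5], "fingers": 0.7}, {"dp": [0, 0, 0], "delta_rot": [0, 0, -0.5], "fingers": 0.7}, {"dp": [0, 0, 0], "delta_rot": [0, 0, -0.5], "fingers": 0.7}, {"dp": [0, 0, 0], "delta_rot": [0, 0, -0.5], "fingers": 0.7}, {"dp": [0, 0, 0], "delta_rot": [0, 0, -0.45], "fingers": 0.7}])

```text
clock: 2.1
position: [0.5879, -0.0152, 0.1659]
ee_rot: [0.0, 0.68, 0.733, 0.002]
contact_force: [-1.0, 3.5, 6.2]
width: 0.0734
gripper_force: 24.4
```

Emit:
servo_tool(moves=[{"dp": [0.03, -0.022, 0], "delta_rot": [0, 0, 0], "fingers": 0.7}, {"dp": [0.05, -0.022, 0], "delta_rot": [0, 0, 0], "fingers": 0.7}, {"dp": [0.05, -0.022, 0], "delta_rot": [0, 0, 0], "fingers": 0.7}, {"dp": [0.05, -0.022, 0], "delta_rot": [0, 0, 0], "fingers": 0.7}, {"dp": [0.05, -0.022, 0], "delta_rot": [0, 0, 0], "fingers": 0.7}])

```text
clock: 2.6
position: [0.5643, 0.0269, 0.1661]
ee_rot: [0.004, 0.68, 0.733, 0.001]
contact_force: [3.4, -4.7, 4.8]
width: 0.0736
gripper_force: 24.3
```

```bash
python3 - <<'E'
from fit import *
im,d,P,s=wristworld();cv2.imwrite('pics/w2.png',im[...,::-1]);fit(im,P,330);R=Ro.from_quat(np.roll(s['ee_rot'],-1)).as_matrix();print(s['position'],R[:,0],s['contact_force'],s['width'],s['gripper_force'])
E
```

```text
deck 1970 [array([504.1,  28.1]), array([60.5, 18.6]), np.float64(87.8)] 0.0716
box 15962 [array([566.6,  40.1]), array([78.8, 65.3]), np.float64(6.1)] 0.1098
cover 26122 [array([565.1,  30.1]), array([ 96.4, 102.4]), np.float64(5.1)] 0.1094
cap ((566.2515869140625, 11.451691627502441), 19.725372314453125) 0.13293028521042383
rail 2643 [531.7 117.6  69.6] [-7.33173013e-02  5.40286155e+02] 77.46704409821395 159.72697552837005
rail 2616 [579.3 121.1  69.7] [-7.19195625e-02  5.87996250e+02] 81.32051713511599 163.4528800280923
[0.56432189 0.02686402 0.16609724] [-0.07484553  0.99718588 -0.00429648] [ 3.40135464 -4.71852371  4.84113634] 0.07357101481156852 24.27725225687027
```

View pics/w2.png

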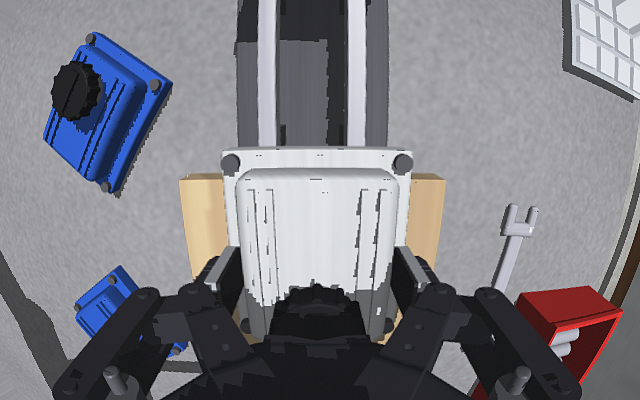

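The cover moves with the pads, square and centred on the rails (rails at cols 266 and 356). Continuing.

Emit:
servo_tool(moves=[{"dp": [0.075, -0.005, 0], "delta_rot": [0, 0, 0], "fingers": 0.7}, {"dp": [0.075, -0.005, 0], "delta_rot": [0, 0, 0], "fingers": 0.7}, {"dp": [0.075, 0, 0], "delta_rot": [0, 0, 0], "fingers": 0.7}, {"dp": [0.075, 0, 0], "delta_rot": [0, 0, 0], "fingers": 0.7}, {"dp": [0.075, 0, 0.0], "delta_rot": [0, 0, 0], "fingers": 0.7}])

```text
clock: 3.15
position: [0.555, 0.1022, 0.165]
ee_rot: [0.002, 0.68, 0.733, -0.0]
contact_force: [0.7, -5.1, 4.4]
width: 0.0733
gripper_force: 24.2
```

Emit:
servo_tool(moves=[{"dp": [0.06, 0, 0], "delta_rot": [0, 0, 0], "fingers": 0.7}, {"dp": [0.03, 0, 0.005], "delta_rot": [0, 0, 0], "fingers": 0.7}, {"dp": [0, 0, 0.005], "delta_rot": [0, 0, 0], "fingers": 0.7}, {"dp": [0, 0, 0], "delta_rot": [0, 0, 0], "fingers": 0.7}])

```text
clock: 3.55
position: [0.5536, 0.1213, 0.1639]
ee_rot: [0.001, 0.68, 0.733, 0.001]
contact_force: [-1.4, -1.9, 11.5]
width: 0.0732
gripper_force: 27.9
```

```bash
python3 - <<'E'
from fit import *
im,d,P,s=wristworld();cv2.imwrite('pics/w3.png',im[...,::-1]);R=Ro.from_quat(np.roll(s['ee_rot'],-1)).as_matrix();print(s['position'],R[:,0],s['contact_force'],s['width'],s['gripper_force'])
o=np.array([559.6,62.2,0])/1000;a=np.radians(4.27);X=np.array([-np.sin(a),np.cos(a),0]);Y=np.array([-np.cos(a),-np.sin(a),0])
print('tcp stand',(s['position']-o)@X,(s['position']-o)@Y)
Q=np.stack([(P-o)@X,(P-o)@Y,P[...,2]],-1);np.save('/tmp/Q.npy',Q)
v,u=np.mgrid[:400,:640];g=im.min(-1)>90
fl=(abs(Q[...,2]-.086)<.003)&(abs(Q[...,1])<.06)&(Q[...,0]>0)&(Q[...,0]<.14)&g
q=Q[fl]*1000;print('flange',len(q),np.percentile(q,[1,50,99],axis=0).round(1))
q=q[(abs(q[:,1])<40)]
for lo in range(-40,40,20):
    w=q[(q[:,1]>lo)&(q[:,1]<lo+20)]
    if len(w):print(lo,'front',np.percentile(w[:,0],98).round(1))
st=(abs(Q[...,2]-.094)<.004)&(abs(Q[...,1])<.06)&(Q[...,0]>.115)&(Q[...,0]<.16);w=Q[st]*1000
if len(w):print('stop',len(w),np.percentile(w,[1,50,99],axis=0).round(1))
E
```

```text
[0.5535571  0.12127645 0.16386576] [-7.43604053e-02  9.97231334e-01  4.44409717e-04] [-1.3777039  -1.88511096 11.54493998] 0.07323886901397592 27.934565842151642
tcp stand 0.05936240196327069 0.0016274958988807277
flange 5472 [[ 15.3 -46.   83.6]
 [105.3   2.   85.6]
 [113.1  48.5  87.5]]
-40 front 113.1
-20 front 112.9
0 front 112.9
20 front 113.1
stop 4318 [[129.9 -43.7  93.8]
 [134.7  -0.2  95.6]
 [139.6  43.5  97.1]]
```

View pics/w3.png

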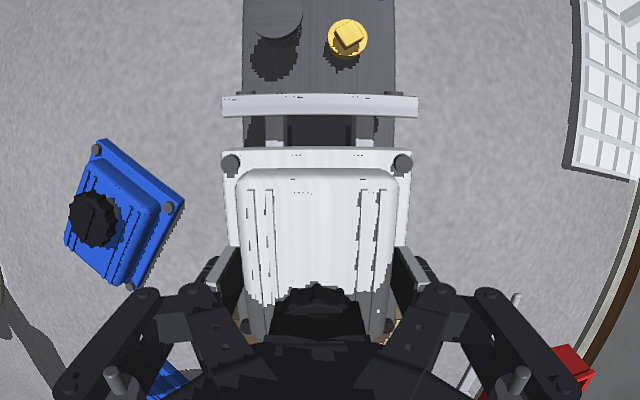

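The cover is square, about 16.5 mm from the stop plate at row 105, about 1.4 mm off laterally.

Emit:
servo_tool(moves=[{"dp": [0.025, 0.006, 0], "delta_rot": [0, 0, 0], "fingers": 0.7}, {"dp": [0.025, 0, 0], "delta_rot": [0, 0, 0], "fingers": 0.7}, {"dp": [0.02, 0, 0], "delta_rot": [0, 0, 0], "fingers": 0.7}, {"dp": [0.01, 0, 0], "delta_rot": [0, 0, 0], "fingers": 0.7}, {"dp": [0.005, 0, 0], "delta_rot": [0, 0, 0], "fingers": 0.7}])

```text
clock: 4.1
position: [0.5542, 0.1363, 0.1639]
ee_rot: [0.003, 0.68, 0.733, 0.0]
contact_force: [1.2, -9.1, 10.8]
width: 0.073
gripper_force: 27.8
```

Emit:
servo_tool(moves=[{"dp": [0, 0, 0], "delta_rot": [0, 0, 0], "fingers": 0.7}, {"dp": [0, 0, 0], "delta_rot": [0, 0, 0], "fingers": 0.7}])

```text
clock: 4.3
position: [0.5542, 0.1364, 0.1639]
ee_rot: [0.002, 0.68, 0.733, 0.0]
contact_force: [0.5, -7.5, 11.2]
width: 0.0731
gripper_force: 27.8
```

Contact with the stop is felt (7.5 N). Releasing and rising.

Emit:
servo_tool(moves=[{"dp": [0, 0, 0], "delta_rot": [0, 0, 0], "fingers": 1}, {"dp": [0, 0, 0], "delta_rot": [0, 0, 0], "fingers": 1}, {"dp": [0, 0, 0], "delta_rot": [0, 0, 0], "fingers": 1}, {"dp": [0, 0, -0.05], "delta_rot": [0, 0, 0], "fingers": 1}, {"dp": [0, 0, -0.15], "delta_rot": [0, 0, 0], "fingers": 1}])

```text
clock: 4.8
position: [0.551, 0.1378, 0.1998]
ee_rot: [-0.003, 0.68, 0.733, -0.003]
contact_force: [1.1, 0.0, 0.3]
width: 0.0857
gripper_force: 0.0
```

Emit:
servo_tool(moves=[{"dp": [-0.1, 0, -0.1], "delta_rot": [0, 0, 0], "fingers": 1}, {"dp": [-0.1, 0, 0], "delta_rot": [0, 0, 0], "fingers": 1}, {"dp": [-0.1, 0, 0], "delta_rot": [0, 0, 0], "fingers": 1}, {"dp": [0, 0, 0], "delta_rot": [0, 0, 0], "fingers": 1}])

```text
clock: 5.2
position: [0.5577, 0.0763, 0.2227]
ee_rot: [0.001, 0.681, 0.732, 0.0]
contact_force: [-0.2, 1.0, 0.4]
width: 0.0853
gripper_force: 0.0
```

```bash
cat > chk.py <<'E'
from fit import *
im,d,P,s=wristworld();cv2.imwrite('pics/w4.png',im[...,::-1]);R=Ro.from_quat(np.roll(s['ee_rot'],-1)).as_matrix();print(s['position'],R[:,0],s['contact_force'])
o=np.array([559.6,62.2,0])/1000;a=np.radians(4.27);X=np.array([-np.sin(a),np.cos(a),0]);Y=np.array([-np.cos(a),-np.sin(a),0])
Q=np.stack([(P-o)@X,(P-o)@Y,P[...,2]],-1)*1000
print('tcp stand',(s['position']-o)@X,(s['position']-o)@Y)
v,u=np.mgrid[:400,:640];g=(im.min(-1)>90)&(abs(Q[...,1])<60)&(Q[...,0]>-20)&(Q[...,0]<128)
for n,lo,hi in(('flange',81,88),('box',102,112)):
    m=g&(Q[...,2]>lo)&(Q[...,2]<hi);q=Q[m];print(n,len(q),cv2.minAreaRect(q[:,:2].astype(np.float32)),np.percentile(q,[1,50,99],axis=0).round(1))
b=(im.max(-1)<70)&(abs(Q[...,1])<40)&(Q[...,0]>20)&(Q[...,0]<90)&(Q[...,2]>113)&(Q[...,2]<140)
q=Q[b];t=np.percentile(q[:,2],90);q=q[abs(q[:,2]-t)<3];print('cap top',t,cv2.minEnclosingCircle(q[:,:2].astype(np.float32)))
E
python3 chk.py
```

```text
[0.55772492 0.07626873 0.22267559] [-7.17791912e-02  9.97420292e-01 -7.12814550e-04] [-0.23584663  1.02660915  0.44660797]
tcp stand 0.01416929446611957 0.0008223685739318593
flange 4039 ((73.01942443847656, -0.4839210510253906), (109.42961883544922, 96.5940933227539), 0.08793827891349792) [[ 19.  -48.1  83.7]
 [ 82.8  -0.   85.6]
 [127.1  47.1  87.3]]
box 12345 ((73.54621124267578, -0.5338859558105469), (90.76610565185547, 74.47193145751953), 0.06546542048454285) [[ 3.070e+01 -3.610e+01  1.031e+02]
 [ 8.610e+01  1.000e-01  1.077e+02]
 [ 1.177e+02  3.510e+01  1.116e+02]]
cap top 133.37572358915895 ((53.50166320800781, -0.427767276763916), 21.270198822021484)
```

View pics/w4.png

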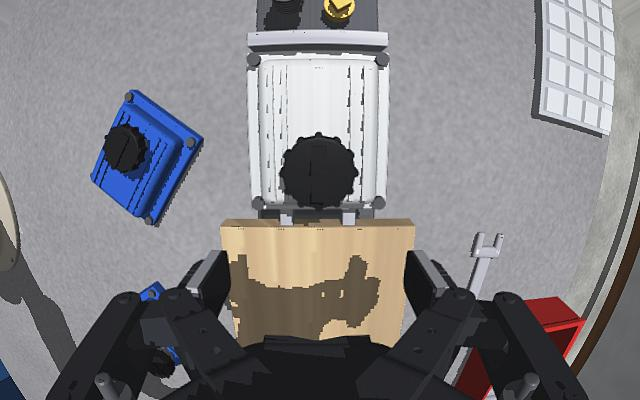

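The cover is at about x 73.5, y −0.5 mm, turned under 0.1°, against the stop plate; the cap at (318,170) is still up (top at 133.4 mm). Now pressing the cap with shut fingers.

Emit:
servo_tool(moves=[{"dp": [0, 0, -0.05], "delta_rot": [0, 0, 0], "fingers": 0}, {"dp": [0.1, 0.006, 0], "delta_rot": [0, 0, 0], "fingers": 0}, {"dp": [0.098, 0, 0], "delta_rot": [0, 0, 0], "fingers": 0}, {"dp": [0, 0, 0], "delta_rot": [0, 0, 0], "fingers": 0}, {"dp": [0, 0, 0], "delta_rot": [0, 0, 0], "fingers": 0}])

```text
clock: 5.75
position: [0.5556, 0.1182, 0.2324]
ee_rot: [0.0, 0.68, 0.733, 0.0]
contact_force: [-0.0, -0.8, -0.2]
width: 0.0121
gripper_force: 0.0
```

Emit:
servo_tool(moves=[{"dp": [0, 0, 0.07], "delta_rot": [0, 0, 0], "fingers": 0}, {"dp": [0, 0, 0.04], "delta_rot": [0, 0, 0], "fingers": 0}, {"dp": [0, 0, 0.02], "delta_rot": [0, 0, 0], "fingers": 0}, {"dp": [0, 0, 0.02], "delta_rot": [0, 0, 0], "fingers": 0}, {"dp": [0, 0, 0], "delta_rot": [0, 0, 0], "fingers": 0}])

```text
clock: 6.25
position: [0.5557, 0.1172, 0.2018]
ee_rot: [-0.0, 0.681, 0.733, -0.0]
contact_force: [0.4, -0.9, -0.9]
width: -0.0003
gripper_force: 0.0
```

Emit:
servo_tool(moves=[{"dp": [0, 0, 0.01], "delta_rot": [0, 0, 0], "fingers": 0}, {"dp": [0, 0, 0.01], "delta_rot": [0, 0, 0], "fingers": 0}, {"dp": [0, 0, 0.01], "delta_rot": [0, 0, 0], "fingers": 0}])

```text
clock: 6.55
position: [0.556, 0.1173, 0.1966]
ee_rot: [0.001, 0.68, 0.733, 0.0]
contact_force: [-3.5, -1.0, 24.4]
width: 0.0005
gripper_force: 14.5
```

Emit:
servo_tool(moves=[{"dp": [0, 0, 0.01], "delta_rot": [0, 0, 0], "fingers": 0}, {"dp": [0, 0, 0], "delta_rot": [0, 0, 0], "fingers": 0}])

```text
clock: 6.75
position: [0.556, 0.1173, 0.1966]
ee_rot: [0.001, 0.68, 0.733, 0.001]
contact_force: [-3.9, -0.3, 17.2]
width: -0.0001
gripper_force: 8.4
```

Hard stop at 0.1966, which is the expected home height. Retracting and checking.

Emit:
servo_tool(moves=[{"dp": [0, 0, -0.05], "delta_rot": [0, 0, 0], "fingers": 0}, {"dp": [0, 0, -0.12], "delta_rot": [0, 0, 0], "fingers": 0}, {"dp": [-0.15, 0, 0], "delta_rot": [0, 0, 0], "fingers": 0}, {"dp": [-0.15, 0, 0], "delta_rot": [0, 0, 0], "fingers": 0}, {"dp": [0, 0, 0], "delta_rot": [0, 0, 0], "fingers": 0}])

```text
clock: 7.25
position: [0.5606, 0.055, 0.2277]
ee_rot: [0.001, 0.681, 0.732, -0.0]
contact_force: [0.5, 1.2, -0.3]
width: 0.0006
gripper_force: 0.0
```

```bash
python3 chk.py
```

```text
[0.5605934  0.05495773 0.22774309] [-0.0712734   0.99745542 -0.00166843] [ 0.47559687  1.19466281 -0.30491765]
tcp stand -0.0072961297522109005 -0.00045140516835174915
flange 4075 ((72.75560760498047, -0.4541816711425781), (109.56896209716797, 96.7024154663086), 0.06272678077220917) [[ 19.2 -47.9  83.8]
 [ 68.8  -1.4  85.5]
 [127.   47.2  87.2]]
box 11881 ((73.33003997802734, -0.5633125305175781), (74.09288787841797, 91.1862564086914), 89.83130645751953) [[ 29.7 -36.2 103.5]
 [ 84.   -0.6 107.7]
 [116.8  35.1 111.6]]
cap top 126.25992393412811 ((53.09656524658203, -0.3916724622249603), 21.00821304321289)
```

```bash
cat >> chk.py <<'E'
b=(im.max(-1)<70)&(np.hypot(Q[...,1]+.4,Q[...,0]-53.3)<16)&(Q[...,2]>105)
print('cap z hist',np.histogram(Q[b][:,2],np.arange(110,150,2)))
E
python3 chk.py | tail -3
```

```text
cap z hist (array([  0,   0,   0,   0,   0,   2, 326, 458, 406,   1,   0,   0,   0,
         0,   0,   0,   0,   0,   0]), array([110, 112, 114, 116, 118, 120, 122, 124, 126, 128, 130, 132, 134,
       136, 138, 140, 142, 144, 146, 148]))
```

The reading is ambiguous (cap top about 122–128 mm, 123.5 expected), so I press once more, a bit harder.

Emit:
servo_tool(moves=[{"dp": [0.15, 0, 0], "delta_rot": [0, 0, 0], "fingers": 0}, {"dp": [0.15, 0, 0], "delta_rot": [0, 0, 0], "fingers": 0}, {"dp": [0, 0, 0.08], "delta_rot": [0, 0, 0], "fingers": 0}, {"dp": [0, 0, 0.05], "delta_rot": [0, 0, 0], "fingers": 0}, {"dp": [0, 0, 0.01], "delta_rot": [0, 0, 0], "fingers": 0}])

```text
clock: 7.85
position: [0.5545, 0.118, 0.1982]
ee_rot: [-0.001, 0.68, 0.733, -0.001]
contact_force: [-0.0, -0.2, 0.2]
width: 0.0
gripper_force: 0.0
```

Emit:
servo_tool(moves=[{"dp": [0, 0, 0.01], "delta_rot": [0, 0, 0], "fingers": 0}, {"dp": [0, 0, 0.01], "delta_rot": [0, 0, 0], "fingers": 0}])

```text
clock: 8.05
position: [0.5559, 0.1172, 0.1966]
ee_rot: [0.0, 0.681, 0.733, 0.0]
contact_force: [-3.5, -0.3, 12.9]
width: 0.0
gripper_force: 6.7
```

Emit:
servo_tool(moves=[{"dp": [0, 0, 0.01], "delta_rot": [0, 0, 0], "fingers": 0}, {"dp": [0, 0, 0.005], "delta_rot": [0, 0, 0], "fingers": 0}])

```text
clock: 8.25
position: [0.5559, 0.1172, 0.1966]
ee_rot: [0.001, 0.681, 0.732, 0.001]
contact_force: [-6.5, -0.5, 22.4]
width: 0.0004
gripper_force: 11.4
```

The stop is rigid at the same height at 13 N and at 22 N, so the cap is home. Retracting.

Emit:
servo_tool(moves=[{"dp": [0, 0, -0.05], "delta_rot": [0, 0, 0], "fingers": 0}, {"dp": [0, 0, -0.2], "delta_rot": [0, 0, 0], "fingers": 0}, {"dp": [-0.15, 0, -0.1], "delta_rot": [0, 0, 0], "fingers": 0}, {"dp": [-0.15, 0, 0], "delta_rot": [0, 0, 0], "fingers": 0}, {"dp": [0, 0, 0], "delta_rot": [0, 0, 0], "fingers": 0}])

```text
clock: 8.75
position: [0.5611, 0.0544, 0.2644]
ee_rot: [0.002, 0.682, 0.732, 0.0]
contact_force: [-1.2, 0.7, -0.8]
width: 0.0003
gripper_force: 0.0
```

```bash
python3 chk.py; python3 - <<'E'
from h import *
im,d=grab('side');P=world('side',d);old=np.load('/tmp/side.npz')
h=P[...,2];b=(im.max(-1)<60)&(np.hypot(P[...,0]-.5555,P[...,1]-.1155)<.03)&(h>.10)&(h<.15)
print('side cap z',np.percentile(h[b],[5,50,95]),b.sum())
cv2.imwrite('pics/s5.png',cv2.resize(im[180:310,230:360,::-1],None,fx=4.5,fy=4.5,interpolation=cv2.INTER_CUBIC))
E
```

```text
[0.56107366 0.05441597 0.26444043] [-0.07044212  0.99751325 -0.0022842 ] [-1.18887925  0.68995137 -0.75791659]
tcp stand -0.007872149015046752 -0.0008899956908405748
flange 3292 ((72.86087036132812, -0.6973075866699219), (96.69874572753906, 109.48468017578125), 89.88636016845703) [[ 19.1 -48.1  83.7]
 [ 70.2  -1.3  85.6]
 [127.2  47.2  87.2]]
box 8696 ((72.8115234375, -0.3642005920410156), (92.18370056152344, 73.84907531738281), 0.282185822725296) [[ 28.9 -36.2 102.8]
 [ 83.8  -0.8 107.6]
 [117.2  35.  111.6]]
cap top 126.23483805254818 ((52.96590042114258, -0.8649001717567444), 20.669734954833984)
cap z hist (array([  0,   0,   0,   0,   0,   3, 225, 319, 234,   2,   0,   0,   0,
         0,   0,   0,   0,   0,   0]), array([110, 112, 114, 116, 118, 120, 122, 124, 126, 128, 130, 132, 134,
       136, 138, 140, 142, 144, 146, 148]))
side cap z [0.11352187 0.12173216 0.12739859] 80
```

View pics/s5.png

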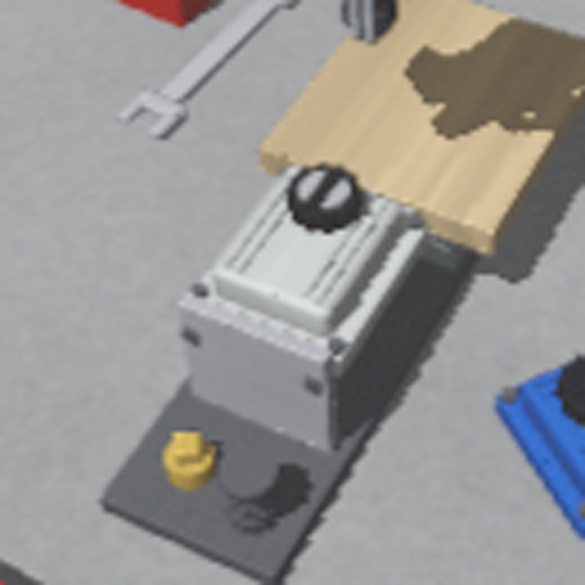

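The side view shows the cover flush behind the stop plate, the cap seated, and the plug and spring standing. Handing in.

```bash
python3 -c "
from rig import manip; print(manip.sign_off())"
```

```text
the job is handed in; nothing more can be done
None
```

I slid the cover onto both rails against the end stop: it measured within about 2–3 mm of the seat along the rails and within 1 mm across, and was square to under 0.3°. I then pressed the cap to a hard stop at its home height and handed the job in; sign-off gave no verdict.

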